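# Number a slide case in the bench press

### The job

Give the standing slide case batch number 4. Lay it flat, push its metal tab fully home into the throat of the numbering press, turn the knob on top until the 4 stands in the middle of the press's little front window, then push the lever down firmly until the ram bears on the tab and let it come back up. Leave the case in the press, and knock over neither the amber bottle nor the beaker.

Things in the scene. Friction and masses are not known exactly. Their poses are not given: they have to be found in the camera images.
- case_center (a point): Centre of the slide case: a grey plastic box 52 x 34 x 92 mm (own x, y, z), 0.13 to 0.25 kg, with a bare aluminium tab on its +z end. This point is 46 mm from the end opposite the tab. At the start the case stands on that end, tab up, 134 mm high in all. It is to lie on either broad face (52 x 92 mm), where its tab is level, 14.5 to 19.5 mm above the bench.
- case_tab (a point): Centre of the case's tab, 67 mm from the box centre along own +z, axes as the case's. The tab stands out of the middle of the end: 40 mm wide (x), 5 mm thick (y), 42 mm long (z).
- case: The whole slide case; its origin is the middle of the end opposite the tab, own z toward the tab.
- press: The numbering press: a grey C-frame bench machine, fixed. Origin on the bench, 3 mm in front of the tab's home point; own x from its open front to its back, y to its left seen from the front, z up. Base x -18 to 112, y -54 to 54, 10 mm high (anvil 12). The head overhangs the throat from x -21 back (y -46 to 46), 44 to 108 mm above the bench, so a hand on the case must stay in front of it.
- press_home (a point): Where the tab centre must come: a point in the throat of the press under its ram, 17 mm above the bench; axes as the press. The box of a case lying on the bench stops against the front of the base, 21 mm in front of this point, with its tab home. Two guide cheeks, 52 mm apart and 25 mm high, stand either side of the tab from 15 mm in front of this point to 41 mm behind it.
- press_window (a point): Middle of the small window in the front face of the press head, 22 mm wide, 26 mm high, 83 mm above the bench; axes as the press. The numerals 0 to 9 on the white drum behind it are 12 mm wide and 17 mm high, 24 mm apart.
- drum_knob (a point): Middle of the grip of the round fluted black knob on top of the press, 128 mm above the bench, on the drum's vertical axis. Knob 50 mm in diameter, straight side from 117 to 138 mm, top 144 mm above the bench. It turns the number drum directly and stays where it is left (friction 0.04 N m).
- number_drum (a joint): Angle of the number drum and its knob in rad, growing anticlockwise seen from above. Numeral n stands in the middle of the window at n x 0.6283, so 4 is at 2.513; end stops at -0.1 and 5.75. It starts between 0 and 1.4.
- lever_ball (a point): Centre of the black ball, 30 mm in diameter, on the end of the press lever at the left of the press. The lever points to the front and up 25 degrees at rest, the ball 132 mm above the bench. Its level pivot (along press y) is at press x 66, y 88 mm, 83 mm above the bench, 115 mm from the ball. Pushing the ball down swings it.
- press_lever (a joint): Lever angle in rad: 0 at rest (up), growing as the ball is pushed down, stop at 0.70. A light spring (1 to 3 N at the ball) brings it back. The ram falls 22.7 mm per rad and meets a tab in the throat at about 0.55 rad, the ball then 62 mm lower; each further newton on the ball gives about 5 N on the tab.
- press_ram: The round steel ram in the throat, foot 24 mm in diameter and 32 mm above the bench at rest, that the lever drives down onto the tab.
- reagent_amber: Bystander: amber reagent bottle with black cap, 58 mm in diameter, 111 mm high, origin in the middle of its foot.
- beaker: Bystander: small clear beaker, 57 mm in diameter, 70 mm high, origin in the middle of its foot.
There are look-alikes about, which are no part of the job. There is more than one size of the case; the job needs the larger.

How it is judged:
By the outcome, as a careful person would: the job done as asked, in the order asked, and still so for the second after the job is handed in, with the robot touching nothing.
It also fails if it takes over 72 s, if anything falls off the work surface, if the arm or the gripper's body presses on something with over 40 N, if the wrist force passes 120 N, or if a joint passes its speed limit or range.

### The arm

A 6-joint arm with a two-finger parallel gripper is mounted at the origin on a cart in front of the work surface, level with it; the furniture and walls round the work are solid. World frame = base frame: x ahead of the robot, y to its left, z up, the work surface at z = 0. Lengths are in mm, angles in degrees, forces in N, time in s.
With the tool pointing down it reaches from about 350 to 975 mm from the base axis. Payload 4.9 kg.
Tool frame: the origin (TCP) lies between the finger pads; the fingertips stand 25 mm ahead of it and the grasp point (between the pads) lies 6 mm ahead of it; z points along the fingers, y is the line along which they close (so a half turn about z gives the same grasp; the last joint's range is limited). The gripper opens to 85 mm and grips with 20 to 120 N. Pads are 22 mm wide; open, the fingers measure 114 mm over their backs; the gripper's body (76 mm by 85 mm) begins 54 mm behind the grasp point. The pads swing forward as they close: fully open they stand 13 mm farther back than shut.
Start: joints at [70.245, 3.019, 92.412, -0, 84.569, -6.818], TCP at [139.92, 609.118, 256.304] pointing down, gripper open.
Joint ranges: [-172.51, 172.51], [-57.92, 126.97], [3.15, 148.05], [-58.71, 238.71], [5.1, 150.11], [-179.66, 179.66]. Speed limits (degrees/s): [147.25, 147.25, 180, 180, 180, 180].

### API

Orientations are given as [roll, pitch, yaw] about the fixed x, y, z axes, in that order (R = Rz(yaw) Ry(pitch) Rx(roll)).
In Python, from workcell import * gives the robot as it stands.
- The arm moves only by the tool servo_tool, never from a script. Its arguments are lists of equal length, an entry for each row: "dp": the shift along the tool's x, y, z in mm, a list of three; "rotation": the turn, a rotation vector about the tool's x, y, z in degrees, a list of three; "fingers": the opening, from 0 (shut) to 1 (fully open). In form: {"dp": [[dx, dy, dz], ...], "rotation": [[ax, ay, az], ...], "fingers": [fingers, ...]}. A call has 1 to 12 rows; each row is the pose to reach, as a shift and turn from the pose commanded when the call began, along the tool's axes at that moment; what a row does not reach only later rows make up. A row lasts 1/8 s, in which the tool goes at most 62.5 mm and 10.7 degrees, less where a joint would pass 70% of its speed; a pose out of reach is approached as far as the arm can. A call with a gripper value outside its range is refused whole. The fingers move at their own pace and stop on an object; "newtons" is the grip in N (left out, the last holds). Time passes only in rows, so rows that repeat a pose let the fingers close. It gives the time, the measured TCP pose, the force, the opening and the grip force at its end, in the units of the state.
- read_state(): the state, without advancing time (a new reading comes with each control period).
- get_image(name): name is "scene" or "top" or "wrist"; returns (picture, depth): 384x512x3 uint8, blue, green, red; 384x512 float32, mm along the optical axis (not along the pixel's ray), 0 where there is no reading.
- camera_params(name): a dict with "camera_matrix" (3x3 intrinsics, pixels), "R" (3x3) and "t" (3): a world point X has camera coordinates R X + t. Camera axes: x right, y down, z forward; pixel columns grow to the right and rows downward; lengths in mm; the calibration is good to about 2 mm. A picture is of the moment at which its call begins: read the wrist's pose just before it. camera_params takes no time and is no camera call; for the wrist camera it gives the pose at the moment of the call.
- job_done(): hands the job in; it is judged then, once.
The state is a dict: "time": time; "q": joint angles; "joint_velocities": joint speeds; "tau": joint torques, N m; "tcp_pos": TCP position; "tool_rot": TCP orientation; "wrist_force": force on the tool from outside, world axes, zero at the start; "wrist_torque": the same for the moment, N m; "gripper_width": finger opening in mm; "gripper_force": force on a finger pad.
Only numpy, scipy, OpenCV 4.12 (cv2) and the standard library are available. Lean on these libraries where they do the work, as an engineer would, in place of code of your own. Each camera call takes 0.05 s, during which the arm holds its last target. There are 200 camera calls.

## Working session

There is one attempt and no reset: what is moved stays moved. The work goes in short steps, Python scripts to look and compute and a tool call to move; the robot and the scene stay as the last step left them, time stands still between calls to the robot, and variables do not carry over. Pictures are saved under pics/ and viewed, at most 10 in all, crops included, and the job is handed in when it is done.

Besides the shell and the picture viewer there is one more tool, called as name(argument=value, ...) on one line, values as JSON. servo_tool: Moves the arm, as the interface text tells. Its arguments: {"type":"object","properties":{"dp":{"type":"array","items":{"type":"array","items":{"type":"number"}}},"rotation":{"type":"array","items":{"type":"array","items":{"type":"number"}}},"fingers":{"type":"array","items":{"type":"number"}},"newtons":{"type":"number"}},"required":["dp","rotation","fingers"]}

```bash
mkdir -p pics; ls; cat > h.py <<'E'
from workcell import *
import numpy as np, cv2
def grab(n):
    p=camera_params(n); im,d=get_image(n); return im,d,p
def pts(d,p):
    K=np.array(p["camera_matrix"]);R=np.array(p["R"]);t=np.array(p["t"])
    v,u=np.mgrid[0:d.shape[0],0:d.shape[1]]
    c=np.stack([(u-K[0,2])/K[0,0]*d,(v-K[1,2])/K[1,1]*d,d],-1)
    return (c-t)@R
def ray(u,v,z,p):
    K=np.array(p["camera_matrix"]);R=np.array(p["R"]);t=np.array(p["t"])
    o=-R.T@t; r=R.T@np.linalg.inv(K)@np.array([u,v,1.]); return o+r*(z-o[2])/r[2]
def proj(X,p):
    c=np.array(p["R"])@np.array(X,float)+np.array(p["t"]); q=np.array(p["camera_matrix"])@c; return q[:2]/q[2]
E
python3 - <<'E'
from h import *
a,da,pa=grab("scene"); b,db,pb=grab("top")
np.savez("s0.npz",a=a,da=da,b=b,db=db)
cv2.imwrite("pics/a.png",cv2.resize(a,(800,600))); cv2.imwrite("pics/b.png",cv2.resize(b,(800,600)))
for p in(pa,pb): print(-np.array(p["R"]).T@p["t"],np.array(p["R"]).round(2).tolist(),p["camera_matrix"][0][0])
print(read_state()["time"],(da==0).mean(),(db==0).mean())
E
```

```text
pics
[-203.46256108 -427.7608495   989.25934831] [[0.52, -0.85, 0.01], [-0.62, -0.39, -0.68], [0.58, 0.35, -0.73]] 477.576964849689
[ 376.43165499   19.26165307 1006.17984986] [[0.0, -1.0, 0.02], [-0.99, -0.0, -0.14], [0.14, -0.02, -0.99]] 348.47223596087855
0.1 0.0040435791015625 0.003962198893229167
```

View pics/a.png

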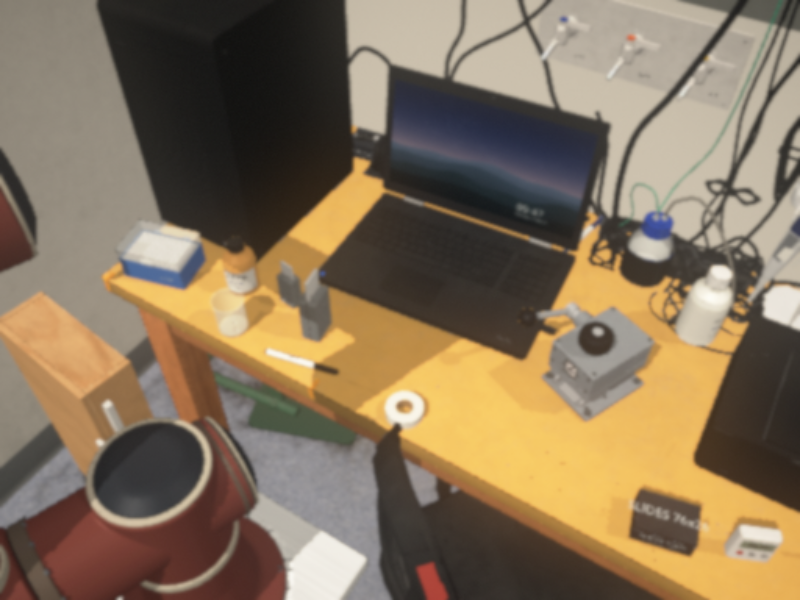

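View pics/b.png

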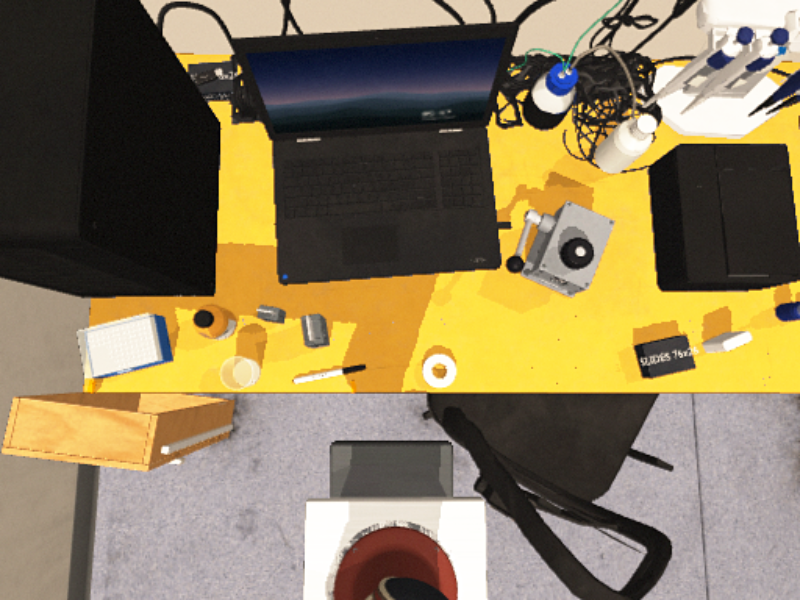

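The scene view (800x600) shows two standing grey cases at (290,285) and (315,308). The press is at (597,362) with its lever ball at (528,317). The top view shows the cases at (269,313) and (315,330), the press knob at (576,252) and the ball at (514,264). The right-hand case looks larger, so I'll measure both.

```bash
python3 - <<'E'
from h import *
s=np.load("s0.npz"); pa=camera_params("scene"); pb=camera_params("top")
P=pts(s["db"],pb); Q=pts(s["da"],pa)
def sh(X,m,n):
    X=X[m]; r=cv2.minAreaRect(X[:,:2].astype(np.float32)); print(n,len(X),X.mean(0).round(1),np.round(r[0],1),np.round(r[1],1),round(r[2],1),"zmax",np.percentile(X[:,2],98).round(1))
def top(P,box,zr): return (P[...,0]>box[0])&(P[...,0]<box[1])&(P[...,1]>box[2])&(P[...,1]<box[3])&(P[...,2]>zr[0])&(P[...,2]<zr[1])
# rough world positions
for u,v in((269,313),(315,330),(576,252),(514,264),(210,320),(240,370)):
    print((u,v),P[int(v*.64),int(u*.64)].round(0))
for n,X in(("top",P),("scene",Q)):
  for nm,(u,v) in {"small":(269,313),"big":(315,330)}.items():
    c=P[int(v*.64),int(u*.64)]
    for zr in((8,60),(60,86),(85,98),(98,140)):
      m=top(X,(c[0]-45,c[0]+45,c[1]-32,c[1]+32),zr)
      if m.sum()>5: sh(X,m,f"{n} {nm} {zr}")
  c=P[int(252*.64),int(576*.64)]
  sh(X,top(X,(c[0]-90,c[0]+90,c[1]-75,c[1]+60),(101,112)),n+" head")
  sh(X,top(X,(c[0]-45,c[0]+45,c[1]-45,c[1]+45),(118,150)),n+" knob")
  c=P[int(264*.64),int(514*.64)]
  sh(X,top(X,(c[0]-22,c[0]+22,c[1]-22,c[1]+22),(118,150)),n+" ball")
a=s["a"]; c1=cv2.resize(a[150:235,165:225],(423,600),interpolation=cv2.INTER_CUBIC)
b=s["b"]; c2=cv2.resize(b[185:245,150:220],(370,600),interpolation=cv2.INTER_CUBIC)
cv2.imwrite("pics/c.png",np.hstack([c1,c2]))
E
```

```text
(269, 313) [473. 216.  88.]
(315, 330) [443. 138.  96.]
(576, 252) [ 568. -290.  143.]
(514, 264) [ 549. -186.  146.]
(210, 320) [460. 308. 108.]
(240, 370) [379. 284.   1.]
top small (8, 60) 45 [470.2 210.7  35.2] [467.5 216.9] [19.7 39.5] 30.4 zmax 58.8
top small (60, 86) 101 [474.4 221.   65.8] [475.3 221.8] [35.3 23.7] 80.3 zmax 78.7
top small (85, 98) 17 [475.1 221.5  92.8] [475.4 222.5] [26.8  3.4] 81.8 zmax 96.3
top big (8, 60) 43 [436.2 130.   33.5] [437.1 129.9] [25.4 56.7] 65.7 zmax 55.6
top big (60, 86) 32 [438.1 127.8  73.1] [440.8 127.7] [19.  52.8] 74.8 zmax 85.6
top big (85, 98) 197 [443.2 141.1  92.6] [444.4 142.7] [52. 34.] 10.1 zmax 97.2
top big (98, 140) 62 [443.7 141.7 123.5] [443.9 142.3] [37.2 15. ] 26.8 zmax 136.2
top head 1264 [ 591.3 -304.6  107.5] [ 592.3 -299.3] [106.6 132.1] 66.9 zmax 110.9
top knob 344 [ 566.6 -292.7  139.9] [ 567.7 -295.3] [50.8 48.4] 35.9 zmax 145.8
top ball 116 [ 549.5 -190.6  139.7] [ 553.1 -190.9] [25.5 35.2] 84.3 zmax 147.3
scene small (8, 60) 178 [468.1 214.4  35.6] [467.1 217.6] [20.8 42.3] 22.4 zmax 58.6
scene small (60, 86) 105 [472.3 218.7  69.1] [474.4 220.8] [38.  23.9] 77.9 zmax 84.9
scene small (85, 98) 26 [474.9 219.1  91.3] [475.9 220.4] [25.2  6.6] 72.1 zmax 96.4
scene big (8, 60) 251 [432.4 130.5  34.3] [439.2 129.1] [30.9 60.7] 66.2 zmax 59.0
scene big (60, 86) 140 [432.4 130.5  72.9] [437. 128.] [29.4 56.1] 64.1 zmax 85.6
scene big (85, 98) 159 [438.  134.2  92.6] [443.1 139. ] [53.9 31.7] 8.3 zmax 97.5
scene big (98, 140) 122 [442.4 139.1 118.5] [444.5 142.2] [19.8 41.9] 84.1 zmax 135.3
scene head 1205 [ 583.8 -311.   108. ] [ 594.1 -300.1] [109.1 135.4] 67.5 zmax 111.4
scene knob 394 [ 560.8 -299.9  138.5] [ 566.1 -298.9] [48.4 48. ] 70.7 zmax 146.9
scene ball 128 [ 545.8 -195.9  139. ] [ 552.2 -194.3] [27.3 37.3] 89.9 zmax 148.1
```

View pics/c.png

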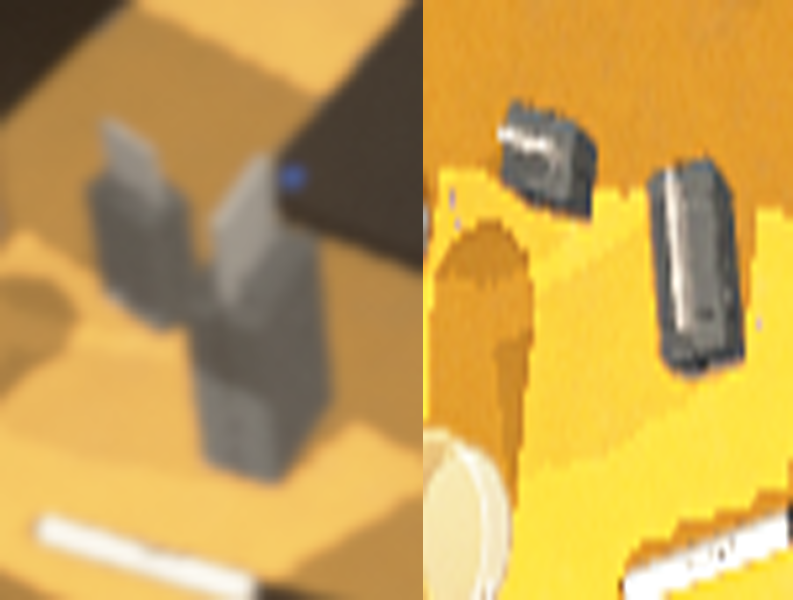

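The right-hand case at (315,330) in the top view fits: its box is 52x34 mm, with a top about 95 mm and a tab about 135 mm high. The left one at (269,313) is only about 38x24 mm, with a tab at about 96 mm, so it is the smaller look-alike. Next I'll refine the press axes and work out the tool offsets.

```bash
python3 - <<'E'
from h import *
s=np.load("s0.npz"); pa=camera_params("scene"); pb=camera_params("top")
for n,d,p in(("top",s["db"],pb),("scene",s["da"],pa)):
    X=pts(d,p); m=(X[...,2]>103)&(X[...,2]<113)&(np.hypot(X[...,0]-585,X[...,1]+300)<110)
    m=cv2.morphologyEx(m.astype(np.uint8),cv2.MORPH_OPEN,np.ones((9,9)))>0
    r=cv2.minAreaRect(X[m][:,:2].astype(np.float32)); print(n,m.sum(),r, cv2.boxPoints(r).round(0).tolist())
    m=(X[...,2]>8)&(X[...,2]<25)&(abs(X[...,1]-100)<60)&(X[...,0]>480)&(X[...,0]<620)
    print("laptop front x",np.percentile(X[m][:,0],[1,5]) if m.any() else None)
st=read_state(); print({k:np.round(st[k],2).tolist() for k in("time","q","tcp_pos","tool_rot","gripper_width")})
w=camera_params("wrist"); R=np.array(w["R"]); print("cam",(-R.T@w["t"]).round(0),R.round(2).tolist(),w["camera_matrix"][0][0])
E
```

```text
top 671 ((623.1204223632812, -319.3109130859375), (92.75215148925781, 63.32374954223633), 75.26727294921875) [[581.0, -356.0], [642.0, -372.0], [666.0, -283.0], [604.0, -266.0]]
laptop front x [539.88744655 543.79244787]
scene 865 ((590.4562377929688, -309.1333923339844), (90.259521484375, 135.0525360107422), 67.27003479003906) [[511.0, -325.0], [635.0, -377.0], [670.0, -294.0], [546.0, -241.0]]
laptop front x [538.82059164 541.9449941 ]
{'time': 0.1, 'q': [70.24, 3.05, 92.48, -0.0, 84.57, -6.82], 'tcp_pos': [139.75, 608.65, 255.2], 'tool_rot': [-179.9, -0.01, 167.06], 'gripper_width': 85.25}
cam [ 70. 625. 373.] [[0.22, 0.97, -0.0], [0.93, -0.21, 0.28], [0.28, -0.07, -0.96]] 289.6111319279587
```

```bash
cat >> h.py <<'E'
from scipy.spatial.transform import Rotation as Ro
def pose(yaw,th):
    "tool x heads to yaw when vertical; th tilts tool z toward yaw"
    h=np.array([np.cos(np.radians(yaw)),np.sin(np.radians(yaw)),0]); z=np.array([0,0,1.]); a=np.radians(th)
    tz=np.sin(a)*h-np.cos(a)*z; tx=np.cos(a)*h+np.sin(a)*z
    return np.c_[tx,np.cross(tz,tx),tz]
def go(*tg):
    st=read_state(); R0=Ro.from_euler("xyz",st["tool_rot"],degrees=True).as_matrix(); p0=np.array(st["tcp_pos"])
    print("t",round(st["time"],2),"tcp",p0.round(1),"rot",np.round(st["tool_rot"],1),"q",np.round(st["q"],0))
    for p,R in tg:
        d=R0.T@(np.array(p)-p0); r=Ro.from_matrix(R0.T@R).as_rotvec(degrees=True)
        print("dp",d.round(1).tolist(),"rot",r.round(1).tolist(),"rows",max(np.linalg.norm(d)/62.5,np.linalg.norm(r)/10.7).round(1))
E
python3 -c "
from h import *
go(([459,55,215],pose(99.5,0)),([459,55,140],pose(99.5,55)))"
```

```text
t 0.1 tcp [139.8 608.6 255.2] rot [-179.9   -0.   167.1] q [70.  3. 92. -0. 85. -7.]
dp [-435.1, -468.0, 41.0] rot [-0.1, 0.1, 67.6] rows 10.2
dp [-435.1, -467.9, 116.0] rot [-32.4, 48.3, 62.0] rows 10.4
```

servo_tool(dp=[[-435,-468,41],[-435,-468,41],[-435,-468,41],[-435,-468,41],[-435,-468,41],[-435,-468,41],[-435,-468,41],[-435,-468,41],[-435,-468,41],[-435,-468,41],[-435,-468,41],[-435,-468,41]], rotation=[[0,0,67.6],[0,0,67.6],[0,0,67.6],[0,0,67.6],[0,0,67.6],[0,0,67.6],[0,0,67.6],[0,0,67.6],[0,0,67.6],[0,0,67.6],[0,0,67.6],[0,0,67.6]], fingers=[1,1,1,1,1,1,1,1,1,1,1,1])

```text
time: 1.6
tcp_pos: [458.9, 55.3, 214.8]
tool_rot: [-179.9, -0.0, 99.4]
wrist_force: [-1.0, 0.5, -0.0]
gripper_width: 85.4
gripper_force: 0.0
```

```bash
python3 -c "
from h import *
go(([459,55,140],pose(99.5,55)))"
```

```text
t 1.6 tcp [458.9  55.3 214.8] rot [-179.9   -0.    99.4] q [ -2. -19. 116.   0.  83. -12.]
dp [-0.3, 0.1, 74.8] rot [-0.0, 55.0, -0.2] rows 5.1
```

servo_tool(dp=[[0,0,15],[0,0,30],[0,0,45],[0,0,60],[0,0,75],[0,0,75],[0,0,75],[0,0,75]], rotation=[[0,10,0],[0,20,0],[0,30,0],[0,40,0],[0,50,0],[0,55,0],[0,55,0],[0,55,0]], fingers=[1,1,1,1,1,1,1,1])

```text
time: 2.6
tcp_pos: [459.2, 56.7, 141.0]
tool_rot: [179.9, -54.9, 99.7]
wrist_force: [0.4, -0.4, 0.1]
gripper_width: 85.3
gripper_force: 0.0
```

```bash
python3 - <<'E'
from h import *
go(([459,55,105],pose(99.5,55)))
w,d,p=grab("wrist"); cv2.imwrite("pics/d.png",w)
X=pts(d,p)
for zr in((40,80),(80,100),(100,140)):
    m=(abs(X[...,0]-444)<50)&(abs(X[...,1]-135)<40)&(X[...,2]>zr[0])&(X[...,2]<zr[1])
    if m.sum()>20: print(zr,m.sum(),X[m].mean(0).round(1),cv2.minAreaRect(X[m][:,:2].astype(np.float32)))
E
```

```text
t 2.6 tcp [459.2  56.7 141. ] rot [179.9 -54.9  99.7] q [-25.   3. 116.  43.  98. -43.]
dp [-30.4, -0.5, 19.4] rot [-0.0, 0.1, 0.1] rows 0.6
(40, 80) 1569 [448.7 126.2  61.4] ((448.6585998535156, 126.88011932373047), (51.90087127685547, 4.706868648529053), 9.89968490600586)
(80, 100) 2143 [447.3 133.3  91.7] ((445.91693115234375, 142.07708740234375), (52.208187103271484, 34.37261962890625), 10.426473617553711)
(100, 140) 2141 [446.2 140.8 120.1] ((445.90533447265625, 142.09536743164062), (40.072628021240234, 7.348776340484619), 9.505581855773926)
```

View pics/d.png

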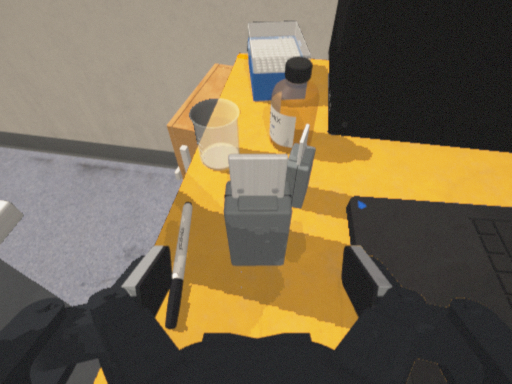

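The close view shows the large case centred at (258,215) between the open fingers. It measures at (446,142) with yaw 10, and the pen lies to its left at (180,265).

```bash
python3 -c "
from h import *
go(([460,63,99.5],pose(100,55)),([448.5,127.5,53.5],pose(100,55)))"
```

```text
t 2.65 tcp [459.3  56.5 141.2] rot [179.8 -54.9  99.7] q [-25.   3. 116.  43.  98. -43.]
dp [-30.5, 1.7, 29.1] rot [0.4, 0.1, -0.2] rows 0.7
dp [-30.5, 1.0, 109.2] rot [0.4, 0.1, -0.2] rows 1.8
```

servo_tool(dp=[[-30.5,1.5,15],[-30.5,1.5,30],[-30.5,1,50],[-30.5,1,70],[-30.5,1,90],[-30.5,1,109],[-30.5,1,109],[-30.5,1,109],[-30.5,1,109],[-30.5,1,109],[-30.5,1,109]], rotation=[[0.4,0,0],[0.4,0,0],[0.4,0,0],[0.4,0,0],[0.4,0,0],[0.4,0,0],[0.4,0,0],[0.4,0,0],[0.4,0,0],[0.4,0,0],[0.4,0,0]], fingers=[1,1,1,1,1,1,1,0.3,0.3,0.3,0.3], newtons=40)

```text
time: 4.03
tcp_pos: [449.0, 126.1, 53.4]
tool_rot: [-179.7, -55.0, 99.5]
wrist_force: [-1.2, -2.9, 3.8]
gripper_width: 51.5
gripper_force: 42.9
```

```bash
python3 -c "
from h import *
go(([449,126,180],pose(99.5,55)),([449,60,180],pose(99.5,0)))"
```

```text
t 4.03 tcp [449.  126.1  53.4] rot [-179.7  -55.    99.5] q [-18.  10. 119.  47.  86. -46.]
dp [103.6, -0.3, -72.7] rot [-0.3, 0.0, 0.0] rows 2.0
dp [66.3, -11.5, -126.0] rot [-0.3, -55.0, 0.2] rows 5.1
```

servo_tool(dp=[[33,0,-23],[70,0,-48],[104,0,-73],[98,-2,-82],[90,-4,-92],[82,-7,-104],[74,-9,-115],[66,-11,-126],[66,-11,-126],[66,-11,-126]], rotation=[[0,0,0],[0,0,0],[0,-5,0],[0,-15,0],[0,-25,0],[0,-35,0],[0,-45,0],[0,-55,0],[0,-55,0],[0,-55,0]], fingers=[0.3,0.3,0.3,0.3,0.3,0.3,0.3,0.3,0.3,0.3])

```text
time: 5.28
tcp_pos: [448.7, 60.6, 178.5]
tool_rot: [-179.7, -0.2, 99.8]
wrist_force: [-0.1, -0.8, -1.0]
gripper_width: 51.4
gripper_force: 42.3
```

```bash
python3 -c "
from h import *
go(([433,-240,170],pose(-22.7,0)),([433,-240,120],pose(-22.7,-35)))"
```

```text
t 5.28 tcp [448.7  60.6 178.5] rot [-179.7   -0.2   99.8] q [ -2. -18. 119.   0.  79. -12.]
dp [-293.6, -66.5, 8.1] rot [-0.3, 0.2, 122.5] rows 11.4
dp [-293.7, -66.2, 58.1] rot [36.9, -20.2, 118.1] rows 11.7
```

servo_tool(dp=[[-25,-6,1],[-50,-12,1],[-75,-18,2],[-100,-24,3],[-125,-30,4],[-150,-36,4],[-175,-42,5],[-200,-48,6],[-230,-54,6],[-260,-60,7],[-293.5,-66.5,8],[-293.5,-66.5,8]], rotation=[[0,0,10.5],[0,0,21],[0,0,31.5],[0,0,42],[0,0,52],[0,0,62],[0,0,72],[0,0,82],[0,0,92],[0,0,102],[0,0,112],[0,0,122.5]], fingers=[0.3,0.3,0.3,0.3,0.3,0.3,0.3,0.3,0.3,0.3,0.3,0.3])

```text
time: 6.78
tcp_pos: [432.7, -242.6, 170.8]
tool_rot: [180.0, 0.3, -23.3]
wrist_force: [-0.9, 0.1, -1.7]
gripper_width: 51.4
gripper_force: 42.4
```

```bash
python3 -c "
from h import *
go(([433,-240,70],pose(-22.7,-35)),([433,-240,36],pose(-22.7,-35)))"
```

```text
t 6.78 tcp [ 432.7 -242.6  170.8] rot [180.    0.3 -23.3] q [-38. -11. 114.  -0.  77.  75.]
dp [-0.3, -2.5, 100.8] rot [-0.2, -34.7, -0.6] rows 3.2
dp [-0.2, -2.5, 134.8] rot [-0.2, -34.7, -0.6] rows 3.2
```

servo_tool(dp=[[0,-2,20],[0,-2.5,40],[0,-2.5,60],[0,-2.5,75],[0,-2.5,90],[0,-2.5,100],[0,-2.5,110],[0,-2.5,115],[0,-2.5,115],[0,-2.5,115]], rotation=[[0,-9,0],[0,-18,0],[0,-27,0],[0,-34.7,-0.6],[0,-34.7,-0.6],[0,-34.7,-0.6],[0,-34.7,-0.6],[0,-34.7,-0.6],[0,-34.7,-0.6],[0,-34.7,-0.6]], fingers=[0.3,0.3,0.3,0.3,0.3,0.3,0.3,0.3,0.3,0.3])

```text
time: 8.02
tcp_pos: [434.2, -238.1, 57.1]
tool_rot: [-179.9, 34.8, -22.1]
wrist_force: [-0.8, 0.1, -1.4]
gripper_width: 51.2
gripper_force: 42.5
```

```bash
python3 - <<'E'
from h import *
go(([433,-240,35],pose(-22.7,-35)))
a,d,p=grab("scene"); X=pts(d,p)
u,v=proj([430,-240,40],p).astype(int); cv2.imwrite("pics/e.png",cv2.resize(a[v-70:v+70,u-90:u+110],(800,560),interpolation=cv2.INTER_CUBIC))
E
```

```text
t 8.03 tcp [ 434.2 -238.1   57.1] rot [-179.9   34.8  -22.1] q [-34.  20.  99.  -7.  96.  80.]
dp [12.3, 2.3, 18.4] rot [0.3, -0.2, 0.5] rows 0.4
```

View pics/e.png

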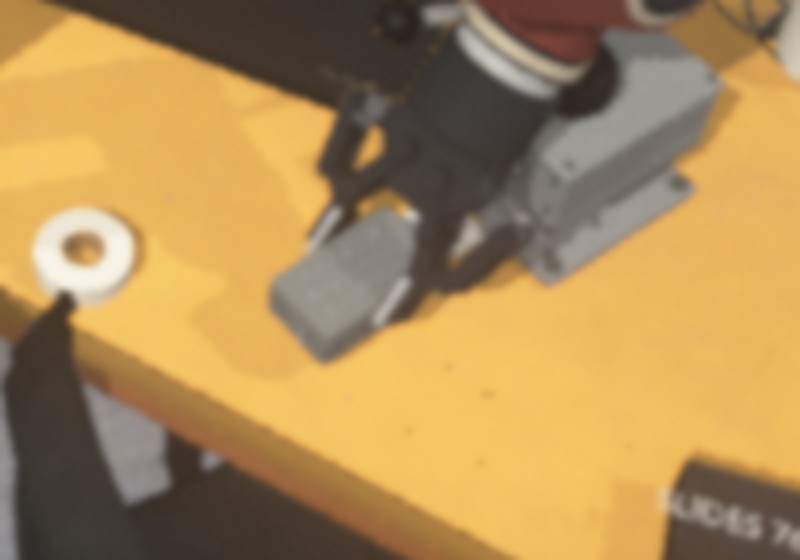

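The case is level in the grip, about 24 mm above the bench. But at this tilt the wrist camera would come down on the press head, so I'll lay the case farther left with yaw -60.

```bash
python3 - <<'E'
from h import *
go(([430,-135,57],pose(-22,-35)),([430,-135,57],pose(-60,-35)),([430,-135,35.5],pose(-60,-35)))
p=camera_params("top"); print("tape",ray(281,237,8,p),"edge",ray(281,251,0,p))
E
```

```text
t 8.07 tcp [ 434.3 -238.1   57.1] rot [-179.9   34.8  -22.1] q [-34.  20.  99.  -7.  96.  80.]
dp [-35.0, -93.9, 24.6] rot [-0.1, -0.2, -0.1] rows 1.7
dp [-35.0, -93.9, 24.6] rot [21.6, -0.2, 31.1] rows 3.5
dp [-22.8, -93.9, 42.2] rot [21.6, -0.2, 31.1] rows 3.5
tape [376.45410463 -79.21389725   8.        ] edge [336.98377001 -79.60689823   0.        ]
```

```bash
python3 - <<'E'
from h import *
go(([445,-155,57],pose(-22,-35)),([445,-155,57],pose(-48,-35)),([445,-155,57],pose(-75,-35)),([445,-155,35],pose(-75,-35)))
E
```

```text
t 8.07 tcp [ 434.3 -238.1   57.1] rot [-179.9   34.8  -22.1] q [-34.  20.  99.  -7.  96.  80.]
dp [-17.5, -81.0, 12.3] rot [-0.1, -0.2, -0.1] rows 1.3
dp [-17.5, -81.0, 12.3] rot [14.8, -0.2, 21.2] rows 2.4
dp [-17.5, -81.0, 12.3] rot [30.2, -0.1, 43.4] rows 4.9
dp [-4.9, -81.0, 30.4] rot [30.2, -0.1, 43.4] rows 4.9
```

servo_tool(dp=[[-9,-40,6],[-17.5,-81,12],[-17.5,-81,12],[-17.5,-81,12],[-17.5,-81,12],[-17.5,-81,12],[-17.5,-81,12],[-12,-81,20],[-7,-81,27],[-5,-81,30],[-5,-81,30]], rotation=[[0,0,0],[5,0,7],[10.5,0,15],[16,0,23],[21.5,0,31],[27,0,39],[30.2,0,43.4],[30.2,0,43.4],[30.2,0,43.4],[30.2,0,43.4],[30.2,0,43.4]], fingers=[0.3,0.3,0.3,0.3,0.3,0.3,0.3,0.3,0.3,0.3,0.3])

```text
time: 9.45
tcp_pos: [444.9, -154.6, 34.4]
tool_rot: [180.0, 34.9, -75.0]
wrist_force: [0.3, 0.8, -1.5]
gripper_width: 50.8
gripper_force: 42.7
```

```bash
python3 - <<'E'
from h import *
go(([445,-155,33],pose(-75,-35)))
print(read_state()["wrist_force"])
a,d,p=grab("scene"); X=pts(d,p)
m=(abs(X[...,0]-435)<60)&(abs(X[...,1]+110)<35)&(X[...,2]>22)&(X[...,2]<60)
Y=X[m]; A=np.c_[Y[:,:2],np.ones(len(Y))]; print(len(Y),np.percentile(Y[:,2],[5,50,95]))
E
```

```text
t 9.45 tcp [ 444.9 -154.6   34.4] rot [180.   34.9 -75. ] q [-39.  13. 109.  20.  87. 120.]
dp [1.1, -0.0, 0.9] rot [0.1, -0.1, 0.0] rows 0.0
[ 0.26567684  0.75191301 -1.49229744]
357 [24.55709692 34.81319589 38.9419611 ]
```

servo_tool(dp=[[0.9,0,1.2],[1.5,0,2.2],[1.5,0,2.2],[1.5,0,2.2],[1.5,0,2.2],[1.5,0,2.2],[1.5,0,-20],[1.5,0,-60],[1.5,0,-110],[1.5,0,-130],[1.5,0,-130]], rotation=[[0,0,0],[0,0,0],[0,0,0],[0,0,0],[0,0,0],[0,0,0],[0,0,0],[0,0,0],[0,0,0],[0,5,0],[0,15,0]], fingers=[0.3,0.3,1,1,1,1,1,1,1,1,1])

```text
time: 10.88
tcp_pos: [465.6, -230.6, 142.2]
tool_rot: [-179.9, 19.5, -75.1]
wrist_force: [-0.4, 0.8, -0.6]
gripper_width: 85.3
gripper_force: 0.0
```

```bash
python3 - <<'E'
from h import *
go(([435,-110,150],pose(-75,0)),([435,-110,150],pose(105,0)))
for n in("scene","top"):
    a,d,p=grab(n); X=pts(d,p)
    m=(abs(X[...,0]-435)<75)&(abs(X[...,1]+140)<75)&(X[...,2]>26)&(X[...,2]<45)
    m=cv2.morphologyEx(m.astype(np.uint8),cv2.MORPH_OPEN,np.ones((3,3)))>0
    Y=X[m]; print(n,len(Y),np.percentile(Y[:,2],[5,50,95]).round(1),cv2.minAreaRect(Y[:,:2].astype(np.float32)))
E
```

```text
t 10.88 tcp [ 465.6 -230.6  142.2] rot [-179.9   19.5  -75.1] q [-40.   3. 105.  11.  88. 123.]
dp [-119.9, -1.3, 34.1] rot [-0.1, 19.5, -0.1] rows 2.0
dp [-119.9, -1.3, 34.1] rot [30.4, 0.2, 177.3] rows 16.8
scene 707 [29.7 34.5 37.7] ((441.652587890625, -151.0619354248047), (54.98405838012695, 94.21504211425781), 14.902846336364746)
top 609 [30.8 33.6 36.4] ((442.4044189453125, -148.66749572753906), (51.936519622802734, 95.26836395263672), 14.98382568359375)
```

servo_tool(dp=[[-60,0,17],[-110,0,25],[-110,0,25]], rotation=[[0,10,0],[0,19.5,0],[0,19.5,0]], fingers=[1,1,1])

```text
time: 11.35
tcp_pos: [433.7, -115.2, 153.8]
tool_rot: [179.9, 0.5, -74.6]
wrist_force: [-0.3, -0.4, 1.0]
gripper_width: 85.2
gripper_force: 0.0
```

servo_tool(dp=[[0,0,0],[0,0,0],[0,0,0],[0,0,0],[0,0,0],[0,0,0],[0,0,0],[0,0,0],[0,0,0],[0,0,0],[0,0,0],[0,0,0]], rotation=[[0,0,-10.5],[0,0,-21],[0,0,-31.5],[0,0,-42],[0,0,-52.5],[0,0,-63],[0,0,-73.5],[0,0,-84],[0,0,-94.5],[0,0,-105],[0,0,-115.5],[0,0,-126]], fingers=[1,1,1,1,1,1,1,1,1,1,1,1])

```text
time: 12.85
tcp_pos: [435.3, -120.7, 153.8]
tool_rot: [-179.4, -0.2, 51.2]
wrist_force: [0.0, -0.0, 0.2]
gripper_width: 85.5
gripper_force: 0.0
```

```bash
python3 -c "
from h import *
go(([436.5,-128.5,100],pose(105,0)),([436.5,-128.5,27],pose(105,0)))"
```

```text
t 12.85 tcp [ 435.3 -120.7  153.8] rot [-179.4   -0.2   51.2] q [-25. -17. 120.   0.  77.  14.]
dp [-5.6, 6.3, 53.7] rot [-0.4, -0.5, -53.8] rows 5.0
dp [-5.9, 7.0, 126.7] rot [-0.4, -0.5, -53.8] rows 5.0
```

servo_tool(dp=[[-3,3,10],[-6,6,20],[-6,6,35],[-6,6,50],[-6,6,54],[-6,6.5,70],[-6,7,100],[-6,7,127],[-6,7,127],[-6,7,127]], rotation=[[0,0,-10.5],[0,0,-21],[0,0,-31.5],[0,0,-42],[-0.4,-0.5,-53.8],[-0.4,-0.5,-53.8],[-0.4,-0.5,-53.8],[-0.4,-0.5,-53.8],[-0.4,-0.5,-53.8],[-0.4,-0.5,-53.8]], fingers=[1,1,1,1,1,1,1,1,1,1])

```text
time: 14.1
tcp_pos: [437.2, -128.5, 27.7]
tool_rot: [179.9, 0.2, 104.7]
wrist_force: [-0.3, -0.8, 0.0]
gripper_width: 85.3
gripper_force: 0.0
```

servo_tool(dp=[[0,0,0],[0,0,0],[0,0,0],[0,0,0]], rotation=[[0,0,0],[0,0,0],[0,0,0],[0,0,0]], fingers=[0.3,0.3,0.3,0.3], newtons=40)

```text
time: 14.6
tcp_pos: [437.9, -128.4, 28.7]
tool_rot: [179.8, 0.3, 104.8]
wrist_force: [0.3, 0.2, 6.0]
gripper_width: 51.1
gripper_force: 43.8
```

```bash
python3 - <<'E'
from h import *
e=np.array([np.cos(np.radians(-22.7)),np.sin(np.radians(-22.7))]); O=np.array([550.5,-289.5])
def T(x,z): return [*(O+(x-22)*e),z]   # x = box centre in press
go((T(-140,34),pose(157.3,0)),(T(-64,29),pose(157.3,0)))
E
```

```text
t 14.6 tcp [ 437.9 -128.4   28.7] rot [179.8   0.3 104.8] q [-26.  -5. 124.  -0.  61. -40.]
dp [-86.0, -60.7, -5.1] rot [0.1, 0.4, -52.5] rows 4.9
dp [-132.2, -0.4, 0.4] rot [0.1, 0.4, -52.5] rows 4.9
```

servo_tool(dp=[[0,0,-8],[-17,-12,-8],[-34,-24,-8],[-51,-36,-8],[-68,-48,-8],[-86,-61,-8],[-86,-61,-8],[-86,-61,-8]], rotation=[[0,0,-4],[0,0,-14],[0,0,-24],[0,0,-34],[0,0,-44],[0,0.4,-52.5],[0,0.4,-52.5],[0,0.4,-52.5]], fingers=[0.3,0.3,0.3,0.3,0.3,0.3,0.3,0.3])

```text
time: 15.6
tcp_pos: [399.4, -226.0, 35.1]
tool_rot: [179.9, -0.2, 157.2]
wrist_force: [0.7, -0.0, -1.6]
gripper_width: 51.8
gripper_force: 43.0
```

```bash
python3 - <<'E'
from h import *
e=np.array([np.cos(np.radians(-22.7)),np.sin(np.radians(-22.7))]); n=np.array([-e[1],e[0]]); O=np.array([550.5,-289.5])
go()
for nm in("scene","top"):
    a,d,p=grab(nm); X=pts(d,p)
    c=(X[...,:2]-O); x=c@e; y=c@n
    if nm=="scene":
        # press head front/side and case geometry in press frame
        m=(X[...,2]>103)&(X[...,2]<113)&(x>-40)&(x<130)&(abs(y)<60); m=cv2.morphologyEx(m.astype(np.uint8),cv2.MORPH_OPEN,np.ones((7,7)))>0
        print("head x",np.percentile(x[m],[1,99]).round(1),"y",np.percentile(y[m],[1,99]).round(1))
        u,v=proj([*(O-60*e),40],p).astype(int); cv2.imwrite("pics/f.png",cv2.resize(a[v-60:v+60,u-80:u+80],(800,600),interpolation=cv2.INTER_CUBIC))
    m=(x>-91)&(x<-24)&(abs(y)<30)&(X[...,2]>15)&(X[...,2]<34)   # tab
    if m.sum()>10: print(nm,"tab?",m.sum(),"y",np.percentile(y[m],[2,98]).round(1),"x",np.percentile(x[m],[2,98]).round(1),"z",np.percentile(X[m][:,2],[10,50,90]).round(1))
    m=(x>-190)&(x<-60)&(abs(y)<35)&(X[...,2]>36)&(X[...,2]<52)
    if m.sum()>10: print(nm,"box?",m.sum(),cv2.minAreaRect(np.c_[x[m],y[m]].astype(np.float32)))
E
```

```text
t 15.6 tcp [ 399.4 -226.    35.1] rot [179.9  -0.2 157.2] q [ -39.   -5.  123.    0.   62. -106.]
head x [-22.1 107.1] y [-47.3  26.6]
scene tab? 181 y [-19.9  17.6] x [-88.1 -56.4] z [22.7 25.4 27.7]
scene box? 367 ((-142.68203735351562, -1.3292274475097656), (94.1552505493164, 65.00557708740234), 0.10900061577558517)
top tab? 94 y [-8.8 21. ] x [-89.4 -57.6] z [22.4 24.6 26.9]
top box? 66 ((-142.17225646972656, 22.47730255126953), (12.958396911621094, 90.90399169921875), 85.5969467163086)
```

View pics/f.png

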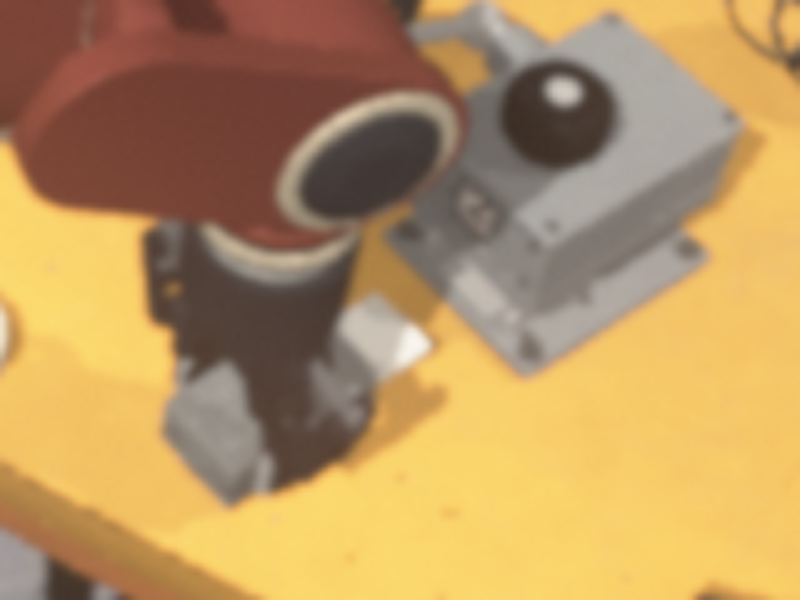

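The tab points straight at the throat at about (385,335), and its lateral extent is about ±20 mm around the press centreline. I'll lower the case and slide it in.

servo_tool(dp=[[0,0,3],[0,0,6],[-10,0,6],[-20,0,6],[-30,0,6],[-40,0,6],[-50,0,6],[-58,0,6],[-64,0,6],[-68,0,6],[-71,0,6],[-71,0,6]], rotation=[[0,0,0],[0,0,0],[0,0,0],[0,0,0],[0,0,0],[0,0,0],[0,0,0],[0,0,0],[0,0,0],[0,0,0],[0,0,0],[0,0,0]], fingers=[0.3,0.3,0.3,0.3,0.3,0.3,0.3,0.3,0.3,0.3,0.3,0.3])

```text
time: 17.2
tcp_pos: [465.3, -254.1, 29.4]
tool_rot: [179.9, -0.1, 157.3]
wrist_force: [-0.1, 0.7, -1.5]
gripper_width: 51.5
gripper_force: 42.9
```

servo_tool(dp=[[-2,0,0],[-4,0,0],[-6,0,0],[-6,0,0]], rotation=[[0,0,0],[0,0,0],[0,0,0],[0,0,0]], fingers=[0.3,0.3,0.3,0.3])

```text
time: 17.7
tcp_pos: [470.9, -256.5, 29.5]
tool_rot: [179.9, -0.1, 157.3]
wrist_force: [0.1, -0.4, -0.8]
gripper_width: 51.5
gripper_force: 42.9
```

servo_tool(dp=[[-1.5,0,0],[-3,0,0],[-3,0,0]], rotation=[[0,0,0],[0,0,0],[0,0,0]], fingers=[0.3,0.3,0.3])

```text
time: 18.08
tcp_pos: [471.6, -256.7, 29.2]
tool_rot: [179.9, -0.5, 157.3]
wrist_force: [-9.3, 3.0, 6.0]
gripper_width: 51.8
gripper_force: 44.0
```

servo_tool(dp=[[-1.5,0,0],[-3,0,0],[-3,0,0]], rotation=[[0,0,0],[0,0,0],[0,0,0]], fingers=[0.3,0.3,0.3])

```text
time: 18.45
tcp_pos: [471.9, -256.5, 28.7]
tool_rot: [179.8, -0.9, 157.3]
wrist_force: [-18.4, 8.4, 13.5]
gripper_width: 51.4
gripper_force: 44.8
```

servo_tool(dp=[[3,0,0],[4,0,0],[4,0,0],[4,0,0],[4,0,0],[4,0,-30],[4,0,-80],[4,0,-130],[4,0,-180],[4,0,-180]], rotation=[[0,0,0],[0,0,0],[0,0,0],[0,0,0],[0,0,0],[0,0,0],[0,0,0],[0,0,0],[0,0,0],[0,0,0]], fingers=[0.3,0.3,1,1,1,1,1,1,1,1])

```text
time: 19.7
tcp_pos: [475.6, -259.5, 215.8]
tool_rot: [-179.9, 0.5, 157.3]
wrist_force: [0.1, -0.5, -0.6]
gripper_width: 85.6
gripper_force: 0.0
```

```bash
python3 - <<'E'
from h import *
go(([567,-296,200],pose(157.3,0)))
e=np.array([np.cos(np.radians(-22.7)),np.sin(np.radians(-22.7))]); n=np.array([-e[1],e[0]]); O=np.array([550.5,-289.5])
for nm in("scene","wrist"):
    a,d,p=grab(nm); X=pts(d,p); c=(X[...,:2]-O); x=c@e; y=c@n
    m=(x>-170)&(x<-19)&(abs(y)<40)&(X[...,2]>26)&(X[...,2]<42)
    m=cv2.morphologyEx(m.astype(np.uint8),cv2.MORPH_OPEN,np.ones((3,3)))>0
    if m.sum()>10: print(nm,"box",m.sum(),cv2.minAreaRect(np.c_[x[m],y[m]].astype(np.float32)))
    m=(X[...,2]>118)&(X[...,2]<150)&(abs(x-17)<35)&(abs(y)<35)
    if m.sum()>10: print(nm,"knob",cv2.minEnclosingCircle(X[m][:,:2].astype(np.float32)))
    if nm=="scene":
        u,v=proj([*(O-21*e),83],p).astype(int); print(u,v); cv2.imwrite("pics/g.png",cv2.resize(a[v-30:v+30,u-40:u+40],(800,600),interpolation=cv2.INTER_CUBIC))
E
```

```text
t 19.7 tcp [ 475.6 -259.5  215.8] rot [-179.9    0.5  157.3] q [ -37.   -7.  106.    0.   80. -104.]
dp [-98.3, 1.6, 16.6] rot [-0.1, 0.5, -0.0] rows 1.6
scene box 713 ((-65.99112701416016, -1.3260726928710938), (52.98892593383789, 93.5172119140625), 89.74192810058594)
scene knob ((566.6085815429688, -299.94573974609375), 24.374168395996094)
364 236
wrist box 3988 ((-65.35173034667969, 0.7953510284423828), (52.08211135864258, 92.6922607421875), 89.79066467285156)
wrist knob ((565.8326416015625, -295.4107360839844), 25.515995025634766)
```

View pics/g.png

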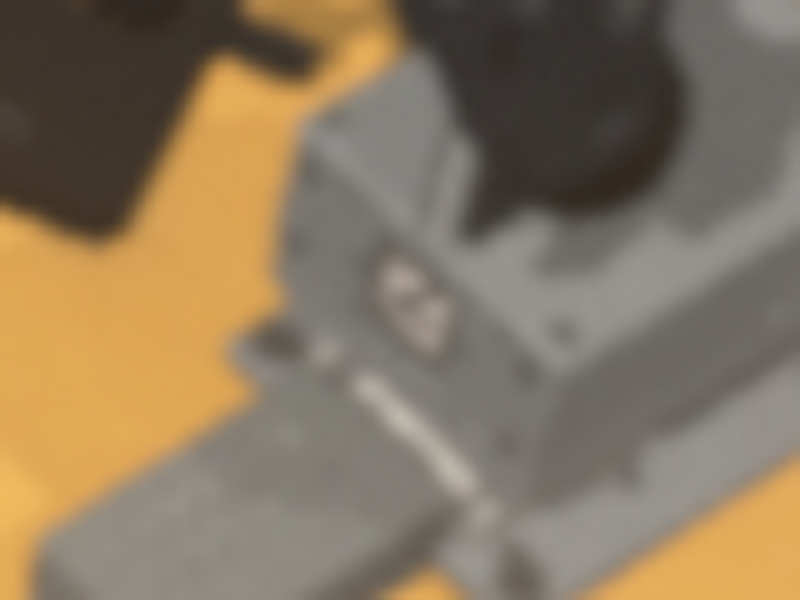

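The case is seated: box front against the base, square to the press. The numeral in the window at about (415,305) is too blurred to read, so I'll tilt the wrist camera toward it.

servo_tool(dp=[[10,0,5],[15,0,20],[25,0,40],[25,0,50],[25,0,50],[25,0,50]], rotation=[[0,-10,0],[0,-20,0],[0,-30,0],[0,-40,0],[0,-40,0],[0,-40,0]], fingers=[1,1,1,1,1,1])

```text
time: 20.55
tcp_pos: [450.4, -248.4, 160.5]
tool_rot: [179.9, 39.8, 157.2]
wrist_force: [-0.1, 0.7, 0.6]
gripper_width: 85.4
gripper_force: 0.0
```

```bash
cat > win.py <<'E'
from h import *
import sys
e=np.array([np.cos(np.radians(-22.7)),np.sin(np.radians(-22.7))]); n=np.array([-e[1],e[0]]); O=np.array([550.5,-289.5])
go(([567,-296,200],pose(157.3,0)))
a,d,p=grab("wrist")
q=lambda y,z: proj([*(O-21*e+y*n),z],p)
# rectify front face: press y from +30 (left) to -30, z 110..56, 10 px/mm
src=np.float32([q(30,107),q(-30,107),q(-30,57),q(30,57)]); print(src.round(0).tolist())
H=cv2.getPerspectiveTransform(src,np.float32([[0,0],[600,0],[600,500],[0,500]]))
cv2.imwrite(sys.argv[1],cv2.warpPerspective(a,H,(600,500)))
E
python3 win.py pics/w1.png
```

```text
t 20.55 tcp [ 450.4 -248.4  160.5] rot [179.9  39.8 157.2] q [ -44.  -31.  136.   21.   40. -123.]
dp [-122.0, 1.2, 50.3] rot [0.1, 39.8, -0.1] rows 3.7
[[294.0, 246.0], [220.0, 246.0], [224.0, 195.0], [290.0, 195.0]]
```

View pics/w1.png

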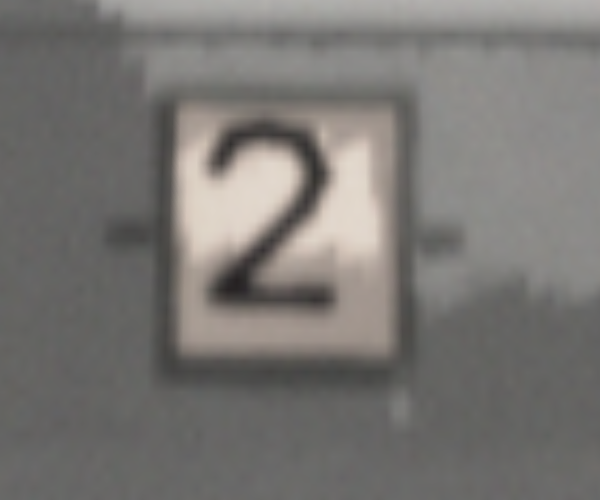

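Window spans columns 178–398 (centre 288) and the 2 is centred at 270, i.e. 1.8 mm left of the middle. That puts the drum at about 1.21 rad, so it needs about +75° anticlockwise to reach 4.

```bash
python3 -c "
from h import *
go(([480,-260,215],pose(157.3,0)),([530,-280,215],pose(108,0)),([566.5,-295.7,195],pose(60,0)))"
```

```text
t 20.6 tcp [ 451.2 -249.   161.9] rot [180.   39.9 157.3] q [ -44.  -31.  136.   21.   39. -123.]
dp [-57.8, 1.0, -20.9] rot [0.0, 39.9, -0.0] rows 3.7
dp [-99.0, 1.8, 13.7] rot [17.2, 37.4, 47.2] rows 5.9
dp [-116.7, 1.4, 54.5] rot [33.8, 29.7, 92.9] rows 9.6
```

servo_tool(dp=[[-20,0,-15],[-40,1,-20],[-58,1,-21],[-58,1,-21],[-70,1,-8],[-99,2,14],[-99,2,14],[-117,1.4,54.5],[-117,1.4,54.5],[-117,1.4,54.5],[-117,1.4,54.5],[-117,1.4,54.5]], rotation=[[0,10,0],[0,20,0],[0,30,0],[0,39.8,0],[8,39,20],[17.2,37.4,47.2],[17.2,37.4,47.2],[33.8,29.7,92.9],[33.8,29.7,92.9],[33.8,29.7,92.9],[33.8,29.7,92.9],[33.8,29.7,92.9]], fingers=[1,1,1,1,1,1,1,1,1,1,1,1])

```text
time: 22.1
tcp_pos: [567.7, -296.0, 194.4]
tool_rot: [180.0, 0.1, 71.0]
wrist_force: [1.1, 0.3, 0.1]
gripper_width: 85.4
gripper_force: 0.0
```

```bash
python3 - <<'E'
from h import *
a,d,p=grab("wrist"); X=pts(d,p)
m=(X[...,2]>134)&(X[...,2]<150)&(np.hypot(X[...,0]-566,X[...,1]+296)<35)
print(m.sum(),cv2.minEnclosingCircle(X[m][:,:2].astype(np.float32)))
go(([566.5,-295.7,140],pose(60,0)))
E
```

```text
4414 ((570.7814331054688, -296.67913818359375), 25.89712142944336)
t 22.15 tcp [ 567.6 -295.9  194.4] rot [1.80e+02 1.00e-01 7.08e+01] q [-34.   8.  94.  -0.  79. -15.]
dp [-0.1, -1.2, 54.4] rot [0.0, 0.1, 10.8] rows 1.0
```

servo_tool(dp=[[0,0,20],[0,0,40],[0,0,54],[0,0,54],[0,0,54],[0,0,54],[0,0,54],[0,0,54],[0,0,54]], rotation=[[0,0,0],[0,0,0],[0,0,0],[0,0,0],[0,0,0],[0,0,0],[0,0,0],[0,0,0],[0,0,0]], fingers=[1,1,1,1,0.3,0.3,0.3,0.3,0.3], newtons=25)

```text
time: 23.28
tcp_pos: [570.2, -296.8, 141.8]
tool_rot: [179.2, 0.1, 71.3]
wrist_force: [16.3, -4.6, -3.9]
gripper_width: 49.0
gripper_force: 29.4
```

```bash
python3 -c "
from h import *
go(); s=read_state(); print(s['wrist_force'],s['wrist_torque'])"
```

```text
t 23.27 tcp [ 570.2 -296.8  141.8] rot [1.792e+02 1.000e-01 7.130e+01] q [-34.  10.  96.   0.  73. -16.]
[16.30918665 -4.58875382 -3.90170464] [-0.72613034 -2.08753551  0.00939922]
```

servo_tool(dp=[[0,3,0],[0,3,0],[0,3,0],[0,3,0],[0,3,0],[0,3,0],[0,3,0],[0,3,0],[0,3,0],[0,3,0],[0,3,0],[0,3,0]], rotation=[[0,0,0],[0,0,-8],[0,0,-16],[0,0,-24],[0,0,-32],[0,0,-40],[0,0,-48],[0,0,-56],[0,0,-64],[0,0,-72],[0,0,-75],[0,0,-75]], fingers=[0.3,0.3,0.3,0.3,0.3,0.3,0.3,0.3,0.3,0.3,0.3,0.3])

```text
time: 24.78
tcp_pos: [569.8, -297.0, 141.7]
tool_rot: [180.0, 0.3, 146.3]
wrist_force: [0.4, -2.7, 6.4]
gripper_width: 48.9
gripper_force: 29.7
```

```bash
python3 -c "
from h import *
go(); s=read_state(); print(s['wrist_force'],s['wrist_torque'])"
```

```text
t 24.77 tcp [ 569.8 -297.   141.7] rot [180.    0.3 146.3] q [-34.  10.  96.   0.  74. -90.]
[ 0.4093738  -2.70827559  6.42855949] [ 0.20133179 -0.57215598  0.04806258]
```

servo_tool(dp=[[0,0,0],[0,0,0],[0,0,0],[0,0,-40],[0,0,-75],[0,0,-75]], rotation=[[0,0,0],[0,0,0],[0,0,0],[0,0,0],[0,0,0],[0,0,0]], fingers=[1,1,1,1,1,1])

```text
time: 25.52
tcp_pos: [569.8, -296.7, 217.7]
tool_rot: [-180.0, 0.3, 146.3]
wrist_force: [0.0, -0.7, -0.2]
gripper_width: 85.6
gripper_force: 0.0
```

```bash
python3 -c "
from h import *
R=Ro.from_euler('xyz',[180,40,157.3],degrees=True).as_matrix()
go(([470,-256,215],pose(157.3,0)),([450,-248.4,160.5],R))"
```

```text
t 25.52 tcp [ 569.8 -296.7  217.7] rot [-180.     0.3  146.3] q [-34.   7.  92.  -0.  81. -90.]
dp [105.6, -21.4, 2.1] rot [-0.0, 0.3, -11.0] rows 1.7
dp [126.8, -26.2, 56.5] rot [-3.9, -39.6, -10.5] rows 3.8
```

servo_tool(dp=[[50,-10,1],[105,-21,2],[127,-26,20],[127,-26,40],[127,-26,56],[127,-26,56],[127,-26,56]], rotation=[[0,-2,-5],[0,-10,-11],[-2,-20,-11],[-3,-30,-11],[-3.9,-39.6,-10.5],[-3.9,-39.6,-10.5],[-3.9,-39.6,-10.5]], fingers=[1,1,1,1,1,1,0])

```text
time: 26.4
tcp_pos: [448.8, -247.7, 159.4]
tool_rot: [179.9, 39.6, 157.3]
wrist_force: [0.5, -0.9, 1.5]
gripper_width: 69.6
gripper_force: 0.0
```

```bash
python3 win.py pics/w2.png
```

```text
t 26.4 tcp [ 448.8 -247.7  159.4] rot [179.9  39.6 157.3] q [ -44.  -31.  136.   21.   40. -123.]
dp [-124.2, 1.0, 50.2] rot [0.1, 39.6, -0.0] rows 3.7
[[293.0, 248.0], [220.0, 248.0], [223.0, 197.0], [289.0, 197.0]]
```

View pics/w2.png

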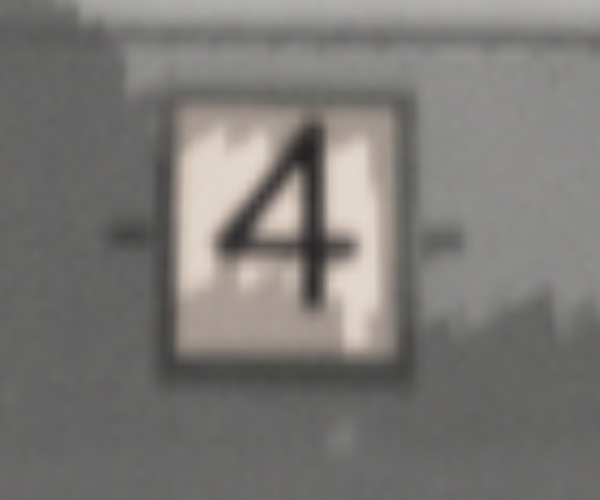

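The 4 is centred at column 286, and the window centre is 288. Next is the lever, with the fingers shut.

```bash
python3 -c "
from h import *
go(([500,-230,230],pose(157.3,0)),([550.5,-193,195],pose(157.3,0)),([550.5,-193,172],pose(157.3,0)))"
```

```text
t 26.45 tcp [ 449.6 -248.2  160.8] rot [180.   39.8 157.3] q [ -44.  -31.  136.   21.   40. -123.]
dp [-74.6, 36.3, -27.9] rot [0.0, 39.8, 0.0] rows 3.7
dp [-77.0, 89.8, 19.7] rot [0.0, 39.8, 0.0] rows 3.7
dp [-62.3, 89.8, 37.4] rot [0.0, 39.8, 0.0] rows 3.7
```

servo_tool(dp=[[-25,10,-15],[-50,20,-27],[-75,36,-28],[-75,36,-28],[-76,65,-5],[-77,90,20],[-77,90,20],[-77,90,20]], rotation=[[0,10,0],[0,20,0],[0,30,0],[0,39.8,0],[0,39.8,0],[0,39.8,0],[0,39.8,0],[0,39.8,0]], fingers=[0,0,0,0,0,0,0,0])

```text
time: 27.45
tcp_pos: [550.5, -192.5, 193.3]
tool_rot: [179.9, -0.1, 157.3]
wrist_force: [-0.5, -0.9, 0.3]
gripper_width: 0.0
gripper_force: 0.0
```

```bash
python3 - <<'E'
from h import *
for nm in("wrist","top","scene"):
    a,d,p=grab(nm); X=pts(d,p)
    m=(X[...,2]>120)&(X[...,2]<146)&(np.hypot(X[...,0]-551,X[...,1]+193)<20)&(a.max(2)<70)
    if m.sum()>20:
        Y=X[m]; s=np.linalg.lstsq(np.c_[2*Y,np.ones(len(Y))],(Y**2).sum(1),rcond=None)[0]
        print(nm,m.sum(),Y.mean(0).round(1),"sphere",s[:3].round(1))
go(([550.5,-193,172],pose(157.3,0)))
E
```

```text
wrist 1074 [ 545.  -189.5  140.6] sphere [ 550.7 -192.   131.8]
scene 103 [ 543.5 -195.3  138.9] sphere [ 549.  -193.5  133.6]
t 27.6 tcp [ 549.6 -192.6  193.2] rot [179.9  -0.  157.3] q [-27.  -0. 102.   0.  78. -94.]
dp [-1.0, -0.0, 21.2] rot [0.1, -0.0, -0.0] rows 0.3
```

servo_tool(dp=[[0,0,12],[0,0,21],[2,0,26],[4,0,31],[6,0,37],[7.5,0,43],[9,0,50],[10,0,57],[10.5,0,64],[10.5,0,71],[10.3,0,77],[10,0,81]], rotation=[[0,0,0],[0,0,0],[0,0,0],[0,0,0],[0,0,0],[0,0,0],[0,0,0],[0,0,0],[0,0,0],[0,0,0],[0,0,0],[0,0,0]], fingers=[0,0,0,0,0,0,0,0,0,0,0,0])

```text
time: 29.1
tcp_pos: [539.7, -187.6, 110.2]
tool_rot: [179.9, -0.2, 157.3]
wrist_force: [-1.9, 0.4, 2.1]
gripper_width: 0.1
gripper_force: 1.0
```

servo_tool(dp=[[0,0,2],[0,0,4],[0,0,5],[0,0,5]], rotation=[[0,0,0],[0,0,0],[0,0,0],[0,0,0]], fingers=[0,0,0,0])

```text
time: 29.6
tcp_pos: [539.8, -187.7, 106.5]
tool_rot: [179.9, -0.2, 157.3]
wrist_force: [-3.6, 1.7, 6.3]
gripper_width: 0.3
gripper_force: 3.1
```

servo_tool(dp=[[0,0,2],[0,0,3],[0,0,3]], rotation=[[0,0,0],[0,0,0],[0,0,0]], fingers=[0,0,0])

```text
time: 29.98
tcp_pos: [540.0, -187.7, 104.1]
tool_rot: [179.9, -0.2, 157.3]
wrist_force: [-5.2, 0.7, 8.9]
gripper_width: -0.1
gripper_force: 4.2
```

servo_tool(dp=[[0,0,2],[0,0,3],[0,0,3]], rotation=[[0,0,0],[0,0,0],[0,0,0]], fingers=[0,0,0])

```text
time: 30.35
tcp_pos: [540.1, -187.8, 101.7]
tool_rot: [179.9, -0.2, 157.3]
wrist_force: [-5.7, 2.8, 11.5]
gripper_width: 0.0
gripper_force: 5.5
```

servo_tool(dp=[[0,0,2],[0,0,4],[0,0,5],[0,0,5]], rotation=[[0,0,0],[0,0,0],[0,0,0],[0,0,0]], fingers=[0,0,0,0])

```text
time: 30.85
tcp_pos: [540.4, -187.9, 98.8]
tool_rot: [179.9, -0.2, 157.3]
wrist_force: [-10.9, 5.4, 21.8]
gripper_width: -0.3
gripper_force: 10.8
```

servo_tool(dp=[[0,0,-10],[0,0,-20],[0,0,-32],[-2,0,-45],[-5,0,-58],[-9,0,-70],[-10,0,-85],[-10,0,-110],[-10,0,-140],[60,0,-150],[90,0,-150],[90,0,-150]], rotation=[[0,0,0],[0,0,0],[0,0,0],[0,0,0],[0,0,0],[0,0,0],[0,0,0],[0,0,0],[0,0,0],[0,0,0],[0,0,0],[0,0,0]], fingers=[0,0,0,0,0,0,0,0,0,0,0,0])

```text
time: 32.35
tcp_pos: [455.5, -152.5, 245.3]
tool_rot: [179.9, -0.1, 157.3]
wrist_force: [0.3, 0.5, 0.6]
gripper_width: -0.1
gripper_force: 0.0
```

```bash
python3 - <<'E'
from h import *
e=np.array([np.cos(np.radians(-22.7)),np.sin(np.radians(-22.7))]); n=np.array([-e[1],e[0]]); O=np.array([550.5,-289.5])
go()
b,d,p=grab("top"); X=pts(d,p)
m=(np.hypot(X[...,0]-551,X[...,1]+193)<20)&(X[...,2]>60); print("ball top",np.percentile(X[m][:,2],95))
for nm in("wrist","scene"):
    a,d,p=grab(nm); X=pts(d,p); c=(X[...,:2]-O); x=c@e; y=c@n
    m=(x>-170)&(x<-19)&(abs(y)<40)&(X[...,2]>26)&(X[...,2]<42)
    m=cv2.morphologyEx(m.astype(np.uint8),cv2.MORPH_OPEN,np.ones((3,3)))>0
    if m.sum()>20: print(nm,"box",m.sum(),cv2.minAreaRect(np.c_[x[m],y[m]].astype(np.float32)))
cv2.imwrite("pics/z.png",cv2.resize(b,(800,600)))
E
```

```text
t 32.35 tcp [ 455.5 -152.5  245.3] rot [ 1.799e+02 -1.000e-01  1.573e+02] q [-27. -17. 112.   0.  85. -95.]Traceback (most recent call last):
  File "<stdin>", line 5, in <module>
    return _quantile_unchecked(
        a, q, axis, out, overwrite_input, method, keepdims, weights)
    return _ureduce(a,
                    func=_quantile_ureduce_func,
    ...<5 lines>...
                    overwrite_input=overwrite_input,
                    method=method)
    r = func(a, **kwargs)
    result = _quantile(arr,
                       quantiles=q,
    ...<2 lines>...
                       out=out,
                       weights=wgt)
    slices_having_nans = np.isnan(arr[-1, ...])
                                  ~~~^^^^^^^^^
IndexError: index -1 is out of bounds for axis 0 with size 0
```

servo_tool(dp=[[0,60,0],[0,120,0],[0,170,0],[0,170,0]], rotation=[[0,0,0],[0,0,0],[0,0,0],[0,0,0]], fingers=[0,0,0,0])

```text
time: 32.9
tcp_pos: [524.0, 6.1, 245.4]
tool_rot: [179.9, -0.2, 157.6]
wrist_force: [-0.7, -1.4, 0.1]
gripper_width: -0.2
gripper_force: 0.0
```

```bash
python3 - <<'E'
from h import *
e=np.array([np.cos(np.radians(-22.7)),np.sin(np.radians(-22.7))]); n=np.array([-e[1],e[0]]); O=np.array([550.5,-289.5])
go()
for nm in("top","scene","wrist"):
    a,d,p=grab(nm); X=pts(d,p); c=(X[...,:2]-O); x=c@e; y=c@n
    m=(x>-170)&(x<-19)&(abs(y)<40)&(X[...,2]>26)&(X[...,2]<42)
    m=cv2.morphologyEx(m.astype(np.uint8),cv2.MORPH_OPEN,np.ones((3,3)))>0
    if m.sum()>20: print(nm,"box",m.sum(),cv2.minAreaRect(np.c_[x[m],y[m]].astype(np.float32)))
    m=(np.hypot(X[...,0]-551,X[...,1]+193)<15)&(X[...,2]>60)
    if m.sum()>9: print(nm,"ball top",np.percentile(X[m][:,2],95))
    if nm=="top": b=a
cv2.imwrite("pics/z.png",cv2.resize(b,(800,600)))
E
```

```text
t 32.9 tcp [524.    6.1 245.4] rot [179.9  -0.2 157.6] q [ -8. -10. 106.   0.  84. -75.]
top box 603 ((-66.8169937133789, 0.2626800537109375), (52.56418991088867, 93.83418273925781), 89.54447937011719)
top ball top 146.63251219490368
scene box 721 ((-66.72932434082031, -1.5692100524902344), (94.52726745605469, 53.40888214111328), 0.0741606280207634)
scene ball top 146.82635362833517
wrist box 3160 ((-66.01807403564453, 1.667633056640625), (93.85543060302734, 52.679161071777344), 0.32131874561309814)
wrist ball top 146.0677681743914
```

View pics/z.png

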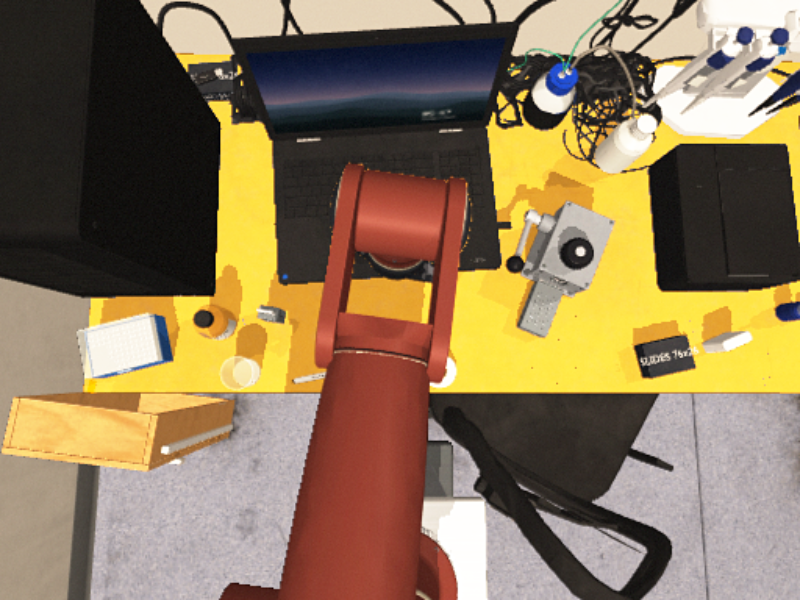

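The top view shows the case seated in the press at (540,308), the lever ball back up at (514,264), and the bottle at (210,322) and beaker at (240,372) still standing. The arm is clear of everything.

```bash
python3 -c "
from workcell import *
print(job_done())"
```

```text
the job is handed in; nothing more can be done
None
```

The job is handed in at about 33 s: the larger case lies flat with its tab home in the press, the 4 stands in the middle of the window, the lever was pressed with about 22 N on the ball and came back up, and the bottle and beaker are still standing.

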